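Zero the paint scale under the mixing cup with the round-nosed stylus

ROBOT

A 7-joint arm with a two-finger parallel gripper is mounted at the origin on a cart in front of the work surface, level with it; the furniture and walls round the work are solid. World frame = base frame: x ahead of the robot, y to its left, z up, the work surface at z = 0. Lengths are in m, angles in degrees, forces in N, time in s.
With the tool pointing down it reaches from about 0.35 to 0.9 m from the base axis. Payload 7.2 kg.
Tool frame: the origin (TCP) lies on the front face of the gripper's body, between the roots of the fingers; the fingertips stand 73 mm ahead of it and the grasp point (between the pads) lies 54 mm ahead of it (bot.pinch_z is the distance from the TCP to the grasp point, in m); z points along the fingers, y is the direction in which the jaws open and shut (so a half turn about z gives the same grasp; the last joint's range is limited). The gripper opens to 85 mm and grips with 20 to 120 N. Pads are 22 mm wide; open, the fingers measure 114 mm over their backs; the gripper's body (76 mm by 85 mm) begins 54 mm behind the grasp point. The pads swing forward as they close: fully open they stand 13 mm farther back than shut.
Start: joints at [69.145, 23.554, -0.728, 91.456, 0.321, 64.991, -4.71], TCP at [0.182, -0.598, 0.304] pointing down, gripper open.
Joint ranges: [-169.25, 169.25], [-16.82, 113.86], [-84.01, 82.57], [7.8, 145.47], [-59.2, 239.2], [7.22, 106.19], [-163.78, 163.78]. Speed limits (degrees/s): [136.94, 136.94, 172.46, 172.46, 180, 180, 180].

INTERFACE

Orientations are given as [roll, pitch, yaw] about the fixed x, y, z axes, in that order (R = Rz(yaw) Ry(pitch) Rx(roll)).
In Python, from workcell import bot gives the robot as it stands.
- The arm moves only by the shell command python3 -m jog 'ROWS' [FORCE]. ROWS is JSON, a list that holds one entry, the list of rows, each a list of 7 numbers: the closure, from -1 (fully open) to 1 (shut), then the shift along the tool's x, y, z in cm, then the turn, a rotation vector about the tool's x, y, z in degrees. A call has 1 to 12 rows; each row is the pose to reach, as a shift and turn from the pose commanded when the call began, along the tool's axes at that moment; what a row does not reach only later rows make up. A row lasts 1/10 s, in which the tool goes at most 50 mm and 8.59 degrees, less where a joint would pass 70% of its speed; a pose out of reach is approached as far as the arm can. A call with a gripper value outside its range is refused whole. The fingers move at their own pace and stop on an object; FORCE is the grip in N (left out, the last holds). Time passes only in rows, so rows that repeat a pose let the fingers close. It gives the time, the measured TCP pose, the force and the opening at its end, in the units of the state.
- bot.observe(): the state, without advancing time (a new reading comes with each control period).
- bot.camera(name): name is "scene" or "top"; returns a dict with "color" (420x560x3 uint8, red, green, blue), "K" (3x3 intrinsics, pixels), "k1" (the pictures are not rectified: a ray, as slopes to the right and down, at radius r is drawn at 1 + k1 r^2 times it, then the intrinsics apply), "position" and "attitude" of the camera in the world. Camera axes: x right, y up, looking along -z (the intrinsics and any distortion apply to the point x, -y, -z); pixel columns grow to the right and rows downward; lengths in m; the calibration is good to about 2 mm. A picture is of the moment at which its call begins. There is no depth.
- bot.finish_job(): hands the job in, once; it reports no verdict.
The state is a dict: "t": time; "joint_positions": joint angles; "qd": joint speeds; "effort": joint torques, N m; "tool_pos": TCP position; "eef_rot": TCP orientation; "force": force on the tool from outside, world axes, zero at the start; "wrist_torque": the same for the moment, N m; "opening": finger opening in m.
Only numpy, scipy, OpenCV 4.12 (cv2) and the standard library are available. Lean on these libraries where they do the work, as an engineer would, in place of code of your own. Each camera call takes 0.05 s, during which the arm holds its last target. There are 200 camera calls.

TASK

The two-platform paint scale has the small mixing cup on one platform and a jar of paint being weighed on the other. Take the round-nosed stylus from its stand, with its tip press the recessed zero button in front of the cup's platform fully down and keep it down for at least half a second, then put the stylus back upright in its stand with its collar resting on the rim. Do not press the jar's button, and do not shift the cup or the jar.

Things in the scene. Friction and masses are not known exactly. Their poses are not given: they have to be found in the camera images.
- scale: Fixed grey bench scale, 193 (x) x 272 (y) x 81 mm high; origin: centre of underside, x to its back, y to its left. Its front is a fascia sloping 25 deg from horizontal, from z 19 mm at x -95 up to z 46 at x -37 (normal -0.423, 0, 0.906). Behind it: two steel platforms 108 x 118 mm, tops at z 55, centres x 35, y +66 and -66. Before each: a display, and lower a recessed button.
- left_recess (a point): Point on the fascia surface on the axis of the left button's bore (scale frame -74.2, 66, 28.7 mm; axes as the scale's). The bore runs square into the fascia, so 25 deg from vertical: 10 mm diameter, inside a raised steel bezel 2.2 mm high, 11 mm wide inside. The flat black cap (9 mm) lies 10 mm below the fascia and bottoms at 14 mm.
- right_recess (a point): The same for the right platform's button (scale frame x -74.2, y -66, z 28.7 mm).
- left_button (a joint): Travel of the left platform's zero button along its bore, m: 0 out, 0.004 fully pressed; a spring of 1.5 N (start) to 4.5 N (bottom) returns it. 0.003 and more counts as pressed.
- right_button (a joint): The same for the right platform's button.
- shield_edge (a point): Middle of the front edge of the scale's clear splash shield, a fixed level acrylic sheet 3 mm thick on two posts over the fascia: scale frame x -83 (front edge) to -23 mm, y -136 to 136, underside z 78, top z 81. It hangs over both buttons, so a tool must come in from in front of its edge, tilted along the bore.
- left_platform (a point): Centre of the left platform's top face.
- right_platform (a point): Centre of the right platform's top face.
- cup: Small mixing cup, tan, low and open, 47 mm across, 22 mm high; origin at the centre of its underside. Stands on one of the two platforms.
- jar: Screw-top paint jar, 68 mm across, 107 mm high; origin at the centre of its underside. Stands on the other platform.
- stand: Stylus stand, fixed: round dark steel foot 72 mm across with an upright aluminium tube 25 mm across, rim at 70 mm height. Bore 14 mm. Origin: centre of its underside.
- stand_mouth (a point): Centre of the rim of the stand's tube, 70 mm above the bench.
- stylus: Round-nosed stylus, 152 mm long, upright in the stand, tip down. Origin at the tip, z along the shaft to its upper end. Its nose is a 5 mm steel rod with a round end, to z 20 mm; then a cone to z 38, a round 12 mm barrel to z 152; a flat black collar 19 mm across at z 50 to 54 rests on the stand's rim (tip then 20 mm above the bench).
- stylus_grip (a point): Point on the stylus axis 112 mm above its tip, in the ringed grip zone (z 90 to 137 mm): the place to pinch it.
Things that resemble listed ones, but are neither listed nor needed, are in the scene too. Several things have the shape of the cup; the one meant has the colours described above.

How it is judged:
By the outcome, as a careful person would: the job done as asked, in the order asked, and still so for the second after the job is handed in, with the robot touching nothing.
It also fails if it takes over 56 s, if anything falls off the work surface, if the arm or the gripper's body presses on something with over 40 N, if the wrist force passes 120 N, or if a joint passes its speed limit or range.

## Working session

There is one attempt and no reset: what is moved stays moved. The work goes in short steps, Python scripts to look and compute and a shell command to move; the robot and the scene stay as the last step left them, time stands still between calls to the robot, and variables do not carry over. Pictures are saved under pics/ and viewed, about 8 in all and at most 12, crops included, and the job is handed in when it is done.

```bash
mkdir -p pics; ls; cat > h.py <<'E'
import numpy as np, cv2
from scipy.spatial.transform import Rotation as R
from workcell import bot
def att(c):
    a=np.array(c["attitude"],float)
    return a if a.shape==(3,3) else R.from_euler('xyz',a,degrees=True).as_matrix()
def ray(c,u,v):
    K=np.array(c["K"]); d=np.array([(u-K[0,2])/K[0,0],(v-K[1,2])/K[1,1]]); s=d.copy()
    for _ in range(30): s=d/(1+c["k1"]*(s@s))
    return np.array(c["position"]),att(c)@np.array([s[0],-s[1],-1])
def atz(c,u,v,z):
    p,d=ray(c,u,v); return p+d*(z-p[2])/d[2]
def proj(c,P):
    q=att(c).T@(np.array(P)-np.array(c["position"])); s=np.array([q[0],-q[1]])/-q[2]
    s=s*(1+c["k1"]*(s@s)); K=np.array(c["K"]); return np.array([K[0,0]*s[0]+K[0,2],K[1,1]*s[1]+K[1,2]])
E
python3 - <<'E'
from h import *
import pickle
cs={n:bot.camera(n) for n in("scene","top")}
pickle.dump(cs,open("c0.pkl","wb"))
for n,c in cs.items():
    cv2.imwrite(f"pics/{n}0.png",cv2.resize(c["color"][:,:,::-1],(800,600),interpolation=cv2.INTER_CUBIC))
    print(n,c["K"],c["k1"],c["position"],c["attitude"])
print(bot.observe())
E
```

```text
pics
scene [[413.88385861   0.         283.84508666]
 [  0.         413.88385861 214.85488139]
 [  0.           0.           1.        ]] -0.044898686683018 [ 0.06092035 -0.40217843  0.65993856] [ 50.13785133   0.88385681 -59.69232456]
top [[382.49731058   0.         281.17154947]
 [  0.         382.49731058 205.24171315]
 [  0.           0.           1.        ]] -0.06488544457831577 [ 0.43332144 -0.1525358   0.95104488] [ 12.9589501   -0.37653271 -67.01279584]
{'t': 0.1, 'joint_positions': array([69.14587365, 23.59722082, -0.72865091, 91.49768007,  0.32116062,
       64.99046974, -4.71031875]), 'qd': array([-0.04653633,  0.00035474, -0.07108043, -0.13273271, -0.03111531,
        0.08042944, -0.06600064]), 'effort': array([ 3.21704778e-03, -6.01827121e+01,  6.84385020e-01, -3.00085402e+01,
        1.39766533e-02,  6.47794775e-03,  4.15220097e-05]), 'tool_pos': array([ 0.18205222, -0.59755442,  0.30312887]), 'eef_rot': array([-1.79916890e+02,  6.01918284e-03,  1.69477421e+01]), 'force': array([ 1.09863657,  0.22409978, -0.06952707]), 'wrist_torque': array([ 0.01611694,  0.02072445, -0.01200606]), 'opening': 0.08520874286226514}
```

View pics/scene0.png

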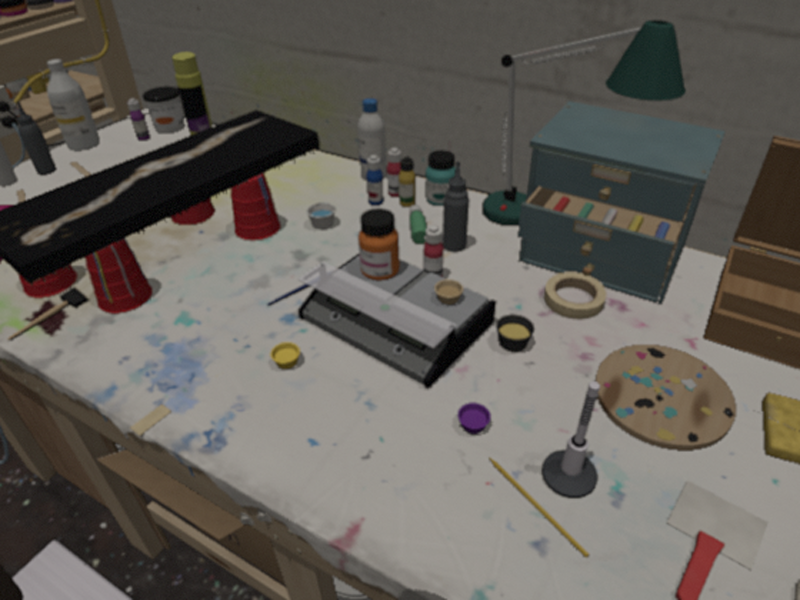

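View pics/top0.png

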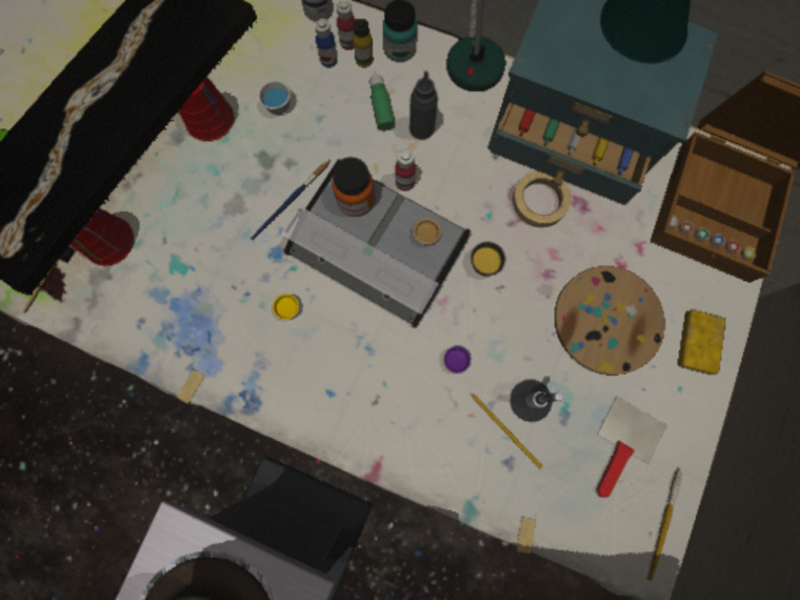

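The scene shows: the tan cup (scene 448,292; top 427,232) on the scale's right platform and the jar on the left. Similar in shape to the cup: yellow (286,355), purple (474,418), black/yellow (515,332) and blue-grey (321,215). The stylus in its stand is at scene (585,430) and top (538,400). A brush and a pencil lie nearby. Next I'll crop closer.

```bash
python3 - <<'E'
from h import *
import pickle
cs=pickle.load(open("c0.pkl","rb"))
def crop(n,x0,y0,w,h,f): 
    return cv2.resize(cs[n]["color"][y0:y0+h,x0:x0+w,::-1],None,fx=f,fy=f,interpolation=cv2.INTER_CUBIC)
a=crop("scene",205,170,150,100,5); cv2.imwrite("pics/a.png",np.clip(a*1.5,0,255).astype('uint8'))
b=crop("top",195,105,140,125,4.8); cv2.imwrite("pics/b.png",np.clip(b*1.5,0,255).astype('uint8'))
s=crop("scene",370,260,60,100,6);t=crop("top",345,250,60,100,6)
cv2.imwrite("pics/st.png",np.clip(np.hstack([s,t])*1.5,0,255).astype('uint8'))
for n in cs: print(n,proj(cs[n],bot.observe()["tool_pos"]))
E
```

```text
scene [660.43484524 642.69183831]
top [479.34815624 553.84836161]
```

View pics/a.png

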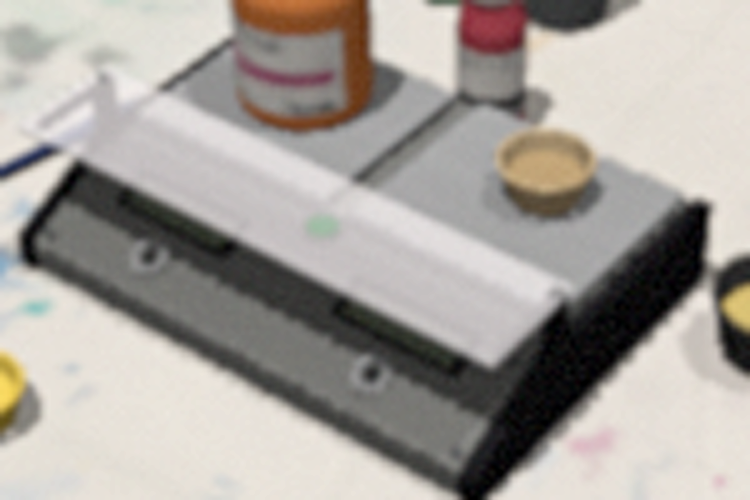

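View pics/b.png

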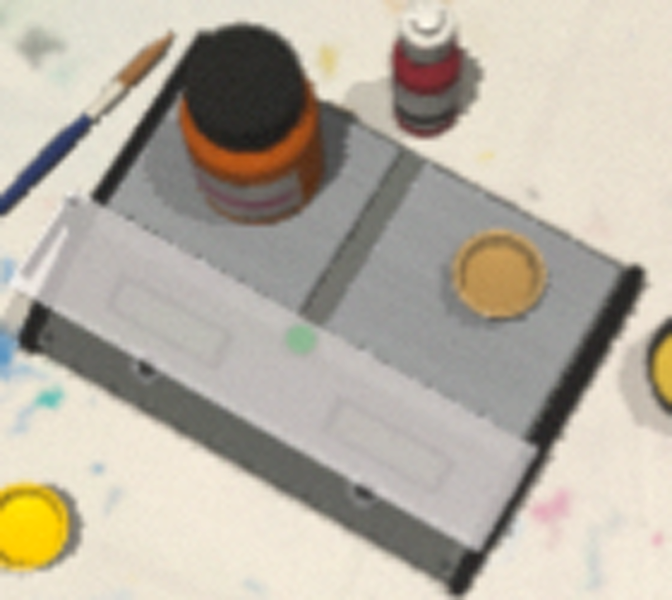

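View pics/st.png

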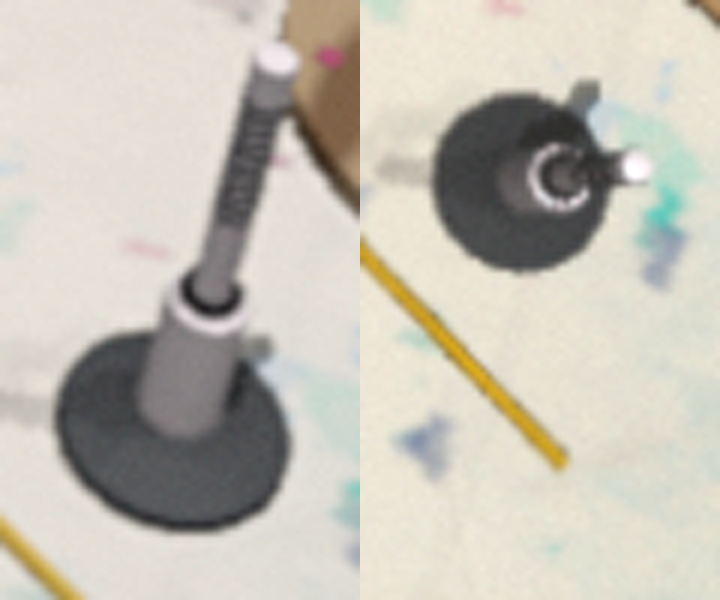

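Scale crops: the right bezel is at a (371,373) and b (363,495), the left bezel at a (149,256) and b (146,372). The tan cup is on the right platform, so the target is right_recess. Stand crop: the rim is at scene (205,303) and top (200,178), and the stylus top at scene (277,58) and top (275,167).

```bash
cat > fit.py <<'E'
from h import *
import pickle
from scipy.optimize import least_squares
cs=pickle.load(open("c0.pkl","rb"))
def px(c,x0,y0,f): return np.array([x0+(c[0]+.5)/f-.5,y0+(c[1]+.5)/f-.5])
n=np.array([-.423,0,.906])*2.2
L=np.array([-74.2,66,28.7])+n; Rr=np.array([-74.2,-66,28.7])+n
sh=[(-83,136,81),(-83,-136,81),(-23,-136,81),(-23,136,81)]
obs=[("scene",p,px(c,205,170,5)) for p,c in zip(sh+[L,Rr],[(22,132),(492,368),(572,290),(103,70),(149,256),(371,373)])]
obs+=[("top",p,px(c,195,105,4.8)) for p,c in zip(sh+[Rr],[(12,280),(480,552),(540,447),(75,197),(363,495)])]
def W(q,p):
    return R.from_euler('z',q[2]).apply(np.array(p)/1000)+[q[0],q[1],0]
def res(q): return np.concatenate([proj(cs[m],W(q,p))-o for m,p,o in obs])
best=min((least_squares(res,[.55,-.2,y],loss='soft_l1') for y in np.arange(-3,3.2,1)),key=lambda s:s.cost)
q=best.x
if __name__=="__main__":
    print(q[:2],np.degrees(q[2])); print(res(q).reshape(-1,2).round(1))
    for nm,p in [("right",(-74.2,-66,28.7)),("edge",(-83,0,80))]: print(nm,W(q,p))
    def tri(a,b):
        A=[];B=[]
        for m,u in(("scene",a),("top",b)):
            o,d=ray(cs[m],*u); d/=np.linalg.norm(d); P=np.eye(3)-np.outer(d,d); A.append(P);B.append(P@o)
        return np.linalg.lstsq(np.vstack(A),np.hstack(B),rcond=None)[0]
    S=lambda c:px(c,370,260,6); T=lambda c:px(c,345,250,6)
    print("rim",tri(S((205,303)),T((200,178))),atz(cs["scene"],*S((205,303)),.07),atz(cs["top"],*T((200,178)),.07))
    print("top",tri(S((277,58)),T((275,167))),atz(cs["scene"],*S((277,58)),.172),atz(cs["top"],*T((275,167)),.172))
    # independent of yaw fit: triangulate right button
    print("btn",tri(px((371,373),205,170,5),px((363,495),195,105,4.8)),W(q,Rr))
    print(bot.observe()["joint_positions"])
E
python3 fit.py
```

```text
[0.6975979  0.00179061] -7.1711716182471426
[[-1.  -1.4]
 [ 0.1 -0.5]
 [ 0.6 -0.7]
 [ 0.6 -1.1]
 [-0.1  0. ]
 [-0.  -0. ]
 [-0.9  1.6]
 [ 0.1  1.1]
 [ 0.3  1.3]
 [-0.6 -1.4]
 [ 0.6  0. ]]
right [ 0.61573928 -0.05443043  0.0287    ]
edge [0.61524716 0.01215183 0.08      ]
rim [ 0.5499076  -0.35046724  0.06413122] [ 0.5449446  -0.35076745  0.07      ] [ 0.54924113 -0.34938623  0.07      ]
top [ 0.54980113 -0.35034359  0.16937921] [ 0.54771045 -0.35130783  0.172     ] [ 0.5490785 -0.3489119  0.172    ]
btn [ 0.61475227 -0.05358496  0.03031884] [ 0.61481595 -0.05431426  0.0306932 ]
[69.14587365 23.59722082 -0.72865091 91.49768007  0.32116062 64.99046974
 -4.71031875]
```

Things that could be mistaken for the targets: the pencil at scene (540,505) and the brushes, versus the stylus in the stand at scene (585,430). The jar's left button is at scene crop (149,256), and the cup's right button, the one I want, at (371,373). Fit check: the rim and the stylus top agree on x,y ≈ (0.548, -0.350), and the button is at (0.6155, -0.054, 0.029).

```bash
python3 -m jog '[[[-1,2,-0.6,0,0,0,2],[-1,5.5,-1.7,0,0,0,5],[-1,9.5,-2.9,0,0,0,8],[-1,13.5,-4.2,0,0,0,11],[-1,17.5,-5.4,0,0,0,14],[-1,21.5,-6.7,0,0,0,16],[-1,25.5,-7.9,0,0,0,18],[-1,29.5,-9.1,0,0,0,20],[-1,33.5,-10.4,0,0,0,22],[-1,37.5,-11.6,0,0,0,23],[-1,40.5,-12.6,0,0,0,24.1],[-1,42.3,-13.1,0,0,0,24.1]]]' 60; python3 -c "
from workcell import bot
print(bot.pinch_z,bot.observe())"
```

```text
t: 1.3
tool_pos: [0.5509, -0.3464, 0.3033]
eef_rot: [-179.9, 0.0, -7.0]
force: [0.0, 0.1, -0.6]
opening: 0.0852
0.0539 {'t': 1.3, 'joint_positions': array([ 30.77500825,  26.24600238,  -4.09026559,  87.38304768,
         1.88780093,  66.48266698, -70.60892437]), 'qd': array([-11.84218584,   7.28969163,  -0.04779602, -11.40009657,
         2.06538656,   4.63923883, -12.91449328]), 'effort': array([ 1.23554628e+00, -6.44179344e+01,  2.98398233e-02, -2.98570669e+01,
       -1.50660693e-02, -1.28805656e-01, -1.51690305e-01]), 'tool_pos': array([ 0.55090508, -0.34635216,  0.30327721]), 'eef_rot': array([-1.79913449e+02,  1.34133653e-02, -6.95930874e+00]), 'force': array([ 0.01062023,  0.12665602, -0.61731893]), 'wrist_torque': array([-0.02501141,  0.03708   ,  0.01846864]), 'opening': 0.08523223742288548}
```

```bash
python3 -m jog '[[[-1,0,0,0,0,0,0],[-1,0,0,0,0,0,0],[-1,0,0,1,0,0,0],[-1,0,0,3,0,0,0],[-1,0,0,4,0,0,0],[-1,0,0,4,0,0,0]]]'; python3 - <<'E'
from h import *
o=[]
for n,x0,y0 in(("scene",340,200),("top",325,200)):
    c=bot.camera(n); o.append(cv2.resize(c["color"][y0:y0+150,x0:x0+100,::-1],None,fx=4,fy=4,interpolation=cv2.INTER_CUBIC))
cv2.imwrite("pics/h.png",np.clip(np.hstack(o)*1.5,0,255).astype('uint8'))
E
```

```text
t: 1.9
tool_pos: [0.5469, -0.3499, 0.2618]
eef_rot: [-179.9, 0.2, -7.3]
force: [-0.1, 0.3, -0.8]
opening: 0.0855
```

View pics/h.png

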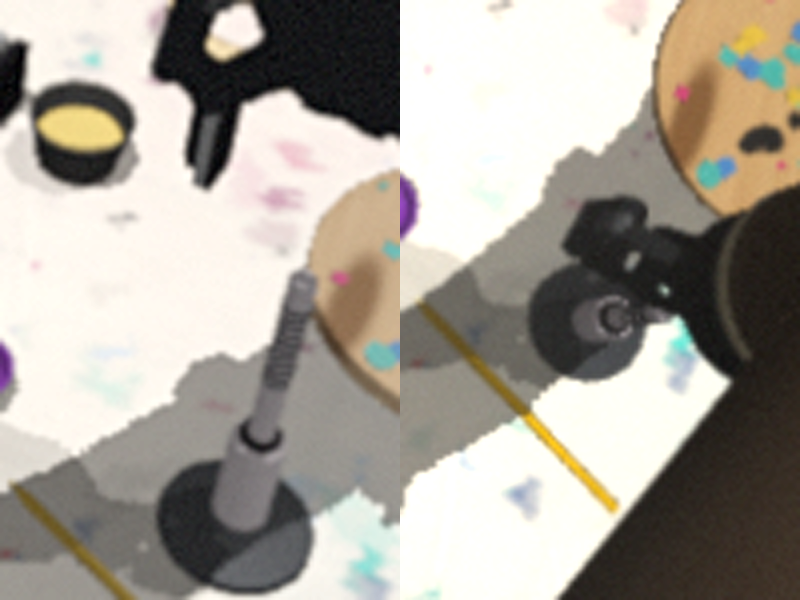

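```bash
python3 - <<'E'
from h import *
for n,x0,y0 in(("scene",340,200),("top",325,200)):
    c=bot.camera(n)
    print(n,c["position"],c["attitude"])
    s=bot.observe(); Rt=R.from_euler('xyz',s["eef_rot"],degrees=True).as_matrix()
    for p in [(0,.0425,.06),(0,-.0425,.06),(0,0,.06),(0,0,.09)]:
        print(p,((proj(c,s["tool_pos"]+Rt@p)-[x0,y0])*4).round())
E
```

```text
scene [ 0.06092035 -0.40217843  0.65993856] [ 50.13785133   0.88385681 -59.69232456]
(0, 0.0425, 0.06) [423. 265.]
(0, -0.0425, 0.06) [215. 171.]
(0, 0, 0.06) [316. 217.]
(0, 0, 0.09) [301. 270.]
top [ 0.43332144 -0.1525358   0.95104488] [ 12.9589501   -0.37653271 -67.01279584]
(0, 0.0425, 0.06) [360. 352.]
(0, -0.0425, 0.06) [205. 264.]
(0, 0, 0.06) [282. 308.]
(0, 0, 0.09) [265. 311.]
```

The finger tip matches its prediction, and the stylus top (scene crop 302,275) lies where the tool axis is predicted to pass (301,270). I'll descend and grip.

```bash
python3 -m jog '[[[-1,0,0,1.5,0,0,0],[-1,0,0,4,0,0,0],[-1,0,0,6.5,0,0,0],[-1,0,0,7.6,0,0,0],[-1,0,0,7.6,0,0,0],[0,0,0,7.6,0,0,0],[0.4,0,0,7.6,0,0,0],[0.7,0,0,7.6,0,0,0],[1,0,0,7.6,0,0,0],[1,0,0,7.6,0,0,0],[1,0,0,7.6,0,0,0],[1,0,0,7.6,0,0,0]]]' 60;python3 -m jog '[[[1,0,0,0,0,0,0],[1,0,0,0,0,0,0],[1,0,0,0,0,0,0],[1,0,0,0,0,0,0]]]'
```

```text
t: 3.3
tool_pos: [0.5488, -0.3495, 0.1885]
eef_rot: [180.0, -0.0, -7.2]
force: [-1.2, 1.2, 3.6]
opening: 0.0106
t: 3.7
tool_pos: [0.5488, -0.3495, 0.1885]
eef_rot: [180.0, -0.1, -7.2]
force: [-0.6, -0.0, 5.3]
opening: 0.0104
```

```bash
python3 -m jog '[[[1,0,0,-1,0,0,0],[1,0,0,-3,0,0,0],[1,0,0,-6,0,0,0],[1,0,0,-9,0,0,0],[1,0,0,-10,0,0,0],[1,0,0,-10,0,0,0],[1,0,0,-10,0,0,0]]]'; python3 -m jog '[[[1,-0.4,-1,0,0,0,0],[1,-1,-4,0.3,0,2,0],[1,-1.8,-7,0.8,0,5,0],[1,-2.5,-10,1.2,0,8,0],[1,-3.3,-13,1.5,0,11,0],[1,-4,-16,1.8,0,14,0],[1,-4.8,-19,2.2,0,17,0],[1,-5.5,-22,2.5,0,20,0],[1,-6.3,-25,2.9,0,22,0],[1,-7,-28,3.2,0,24,0],[1,-7.6,-30.1,3.5,0,25,0],[1,-7.6,-30.1,3.5,0,25,0]]]';python3 -m jog '[[[1,0,0,0,0,0,0],[1,0,0,0,0,0,0],[1,0,0,0,0,0,0]]]'
python3 - <<'E'
from h import *
from fit import W,q
o=[]
s=bot.observe(); Rt=R.from_euler('xyz',s["eef_rot"],degrees=True).as_matrix()
print(Rt[:,2],bot.observe()["opening"])
for n,x0,y0 in(("scene",230,180),("top",215,150)):
    c=bot.camera(n); o.append(cv2.resize(c["color"][y0:y0+110,x0:x0+80,::-1],None,fx=5,fy=5,interpolation=cv2.INTER_CUBIC))
    f=lambda P:((proj(c,P)-[x0,y0]+.5)*5).round()
    print(n,"tip pred",f(s["tool_pos"]+Rt@[0,0,.1685]),"collar",f(s["tool_pos"]+Rt@[0,0,.1165]),"recess",f(W(q,(-75.1,-66,30.7))))
cv2.imwrite("pics/p.png",np.clip(np.hstack(o)*1.4,0,255).astype('uint8'))
E
```

```text
t: 4.4
tool_pos: [0.5481, -0.349, 0.2868]
eef_rot: [-180.0, 0.1, -7.1]
force: [0.7, 0.5, 0.1]
opening: 0.0103
t: 5.6
tool_pos: [0.5086, -0.0373, 0.2512]
eef_rot: [-180.0, -24.8, -6.8]
force: [-0.9, -0.2, -1.0]
opening: 0.0105
t: 5.9
tool_pos: [0.5107, -0.0421, 0.2527]
eef_rot: [180.0, -25.0, -7.2]
force: [-0.0, -0.6, -0.6]
opening: 0.0104
[ 0.41883298 -0.05331034 -0.90649707] 0.010442266063184014
scene tip pred [193. 248.] collar [152. 187.] recess [246. 323.]
top tip pred [243. 322.] collar [212. 343.] recess [281. 291.]
```

View pics/p.png

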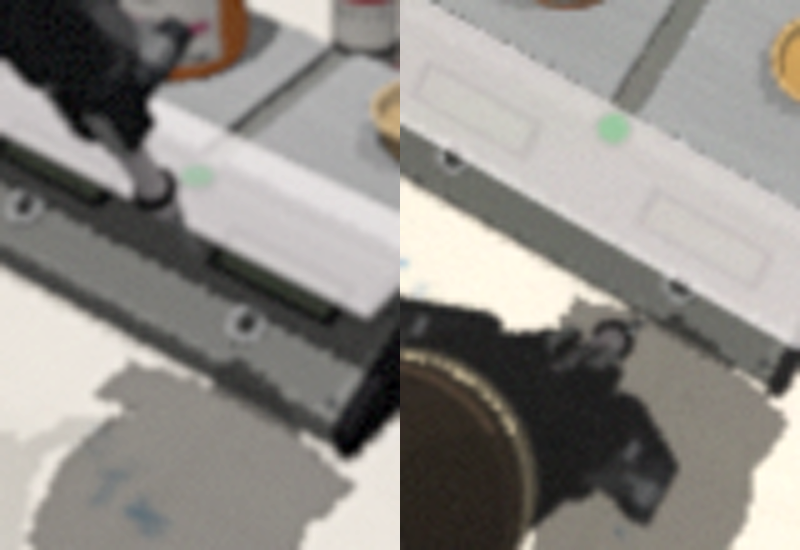

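Both cameras agree. The collar is seen at scene (154,189) against a prediction of (152,187), and top (214,343) against (212,343). The right bezel is at scene (245,323) and top (280,290), as fitted. I'll advance along the bore and check again.

```bash
python3 -m jog '[[[1,0.1,-0.1,1,0,0,0],[1,0.1,-0.1,3,0,0,0],[1,0.1,-0.1,5,0,0,0],[1,0.1,-0.1,6.2,0,0,0],[1,0.1,-0.1,6.4,0,0,0],[1,0.1,-0.1,6.4,0,0,0],[1,0.1,-0.1,6.4,0,0,0]]]'
python3 - <<'E'
from h import *
from fit import W,q
o=[]
s=bot.observe(); Rt=R.from_euler('xyz',s["eef_rot"],degrees=True).as_matrix()
tip=s["tool_pos"]+Rt@[0,0,.1685]
r=W(q,(-74.2,-66,28.7)); print("off tool mm",Rt.T@(r-tip)*1000)
for n,x0,y0 in(("scene",250,205),("top",245,180)):
    c=bot.camera(n); o.append(cv2.resize(c["color"][y0:y0+60,x0:x0+50,::-1],None,fx=8,fy=8,interpolation=cv2.INTER_CUBIC))
    f=lambda P:((proj(c,P)-[x0,y0]+.5)*8).round()
    print(n,"tip",f(tip),"tipcentre",f(s["tool_pos"]+Rt@[0,0,.166]),"collar",f(s["tool_pos"]+Rt@[0,0,.1145]),"bezel",f(W(q,(-75.1,-66,30.7))))
cv2.imwrite("pics/p2.png",np.clip(np.hstack(o)*1.6,0,255).astype('uint8'))
E
```

```text
t: 6.7
tool_pos: [0.5387, -0.0435, 0.1958]
eef_rot: [-180.0, -25.0, -7.2]
force: [-0.0, 0.0, 0.0]
opening: 0.0101
off tool mm [-0.21169731  1.24249641 15.85425014]
scene tip [217. 294.] tipcentre [214. 290.] collar [157. 205.] bezel [234. 317.]
top tip [197. 230.] tipcentre [195. 232.] collar [152. 261.] bezel [210. 226.]
```

View pics/p2.png

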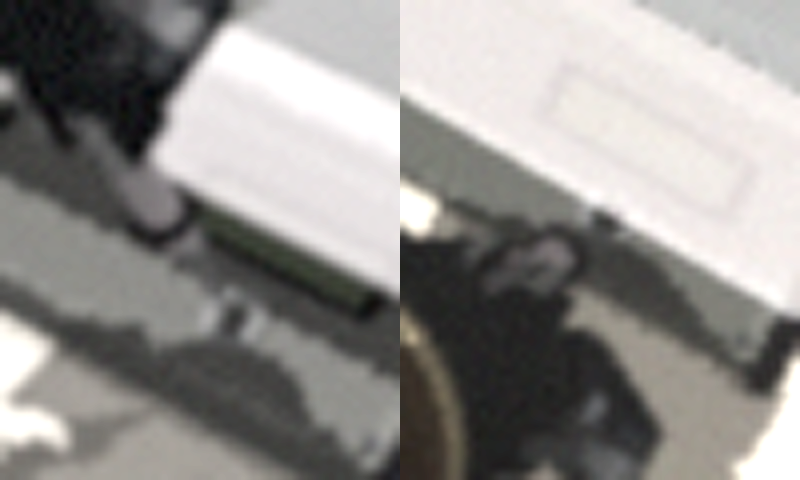

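The stylus is on line with the bezel in the scene view (bezel at 235,318), and within about 1.5 mm in the top view (bezel at 605,218). I'll take one contrast-stretched close look at the nose.

```bash
python3 - <<'E'
from h import *
o=[]
for n,x0,y0 in(("scene",264,222),("top",257,192)):
    im=np.mean([bot.camera(n)["color"].astype(float) for _ in range(4)],0)[y0:y0+28,x0:x0+22,::-1]
    im=np.clip((im-15)/(130-15),0,1)**.7*255
    o.append(cv2.resize(im,None,fx=18,fy=18,interpolation=cv2.INTER_CUBIC))
cv2.imwrite("pics/p3.png",np.clip(np.hstack(o),0,255).astype('uint8'))
E
```

```text
(no output)
```

View pics/p3.png

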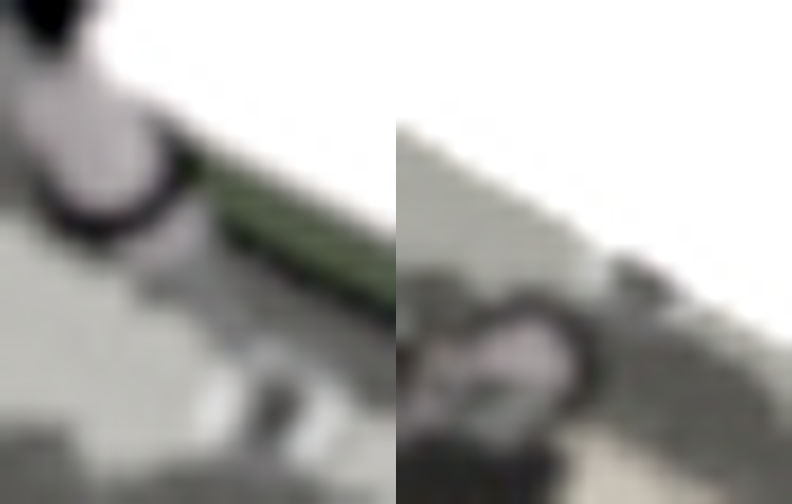

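```bash
python3 -m jog '[[[1,0,-0.05,0.5,0,0,0],[1,0,-0.05,1.0,0,0,0],[1,0,-0.05,1.3,0,0,0],[1,0,-0.05,1.6,0,0,0],[1,0,-0.05,1.9,0,0,0],[1,0,-0.05,2.1,0,0,0],[1,0,-0.05,2.1,0,0,0],[1,0,-0.05,2.1,0,0,0]]]'; cat > st.py <<'E'
from h import *
from fit import W,q
s=bot.observe(); Rt=R.from_euler('xyz',s["eef_rot"],degrees=True).as_matrix()
print("to recess",(Rt.T@(W(q,(-74.2,-66,28.7))-s["tool_pos"])*1000-[0,0,168.5]).round(2),"Ftool",(Rt.T@s["force"]).round(2),s["opening"])
E
python3 st.py
```

```text
t: 8.0
tool_pos: [0.5474, -0.0442, 0.1762]
eef_rot: [180.0, -25.0, -7.1]
force: [-0.3, -0.5, -0.4]
opening: 0.0104
to recess [ 0.26  1.64 -5.59] Ftool [-0.39  0.54  0.31] 0.010385772005518362
```

The tip is 5.6 mm into the bore with no contact force. I'll press on to the cap.

```bash
python3 -m jog '[[[1,0,0,0.2,0,0,0],[1,0,0,0.4,0,0,0],[1,0,0,0.5,0,0,0],[1,0,0,0.5,0,0,0],[1,0,0,0.5,0,0,0]]]'; python3 st.py; python3 -m jog '[[[1,0,0,0.1,0,0,0],[1,0,0,0.2,0,0,0],[1,0,0,0.2,0,0,0],[1,0,0,0.2,0,0,0]]]'; python3 st.py
```

```text
t: 8.5
tool_pos: [0.5496, -0.0445, 0.1718]
eef_rot: [180.0, -25.0, -7.2]
force: [-0.3, 1.2, 1.7]
opening: 0.0106
to recess [  0.12   1.59 -10.53] Ftool [ 0.32 -1.12 -1.74] 0.010600885875881753
t: 8.9
tool_pos: [0.5504, -0.0446, 0.17]
eef_rot: [180.0, -25.0, -7.2]
force: [-1.0, -0.7, 2.0]
opening: 0.0106
to recess [  0.17   1.58 -12.54] Ftool [-0.02  0.81 -2.19] 0.010633182249296205
```

```bash
python3 -m jog '[[[1,0,0,0.1,0,0,0],[1,0,0,0.2,0,0,0],[1,0,0,0.2,0,0,0]]]'; python3 st.py; python3 -m jog '[[[1,0,0,0.1,0,0,0],[1,0,0,0.1,0,0,0],[1,0,0,0.1,0,0,0]]]'; python3 st.py;  python3 -m jog '[[[1,0,0,0.1,0,0,0],[1,0,0,0.1,0,0,0],[1,0,0,0.1,0,0,0]]]'; python3 st.py
```

```text
t: 9.2
tool_pos: [0.5513, -0.0447, 0.1681]
eef_rot: [180.0, -25.0, -7.2]
force: [-1.3, 0.1, 3.2]
opening: 0.0104
to recess [  0.16   1.62 -14.62] Ftool [ 0.21  0.05 -3.45] 0.010383980838512562
t: 9.5
tool_pos: [0.5517, -0.0447, 0.1676]
eef_rot: [180.0, -25.0, -7.1]
force: [-3.1, 0.4, 8.6]
opening: 0.0105
to recess [ -0.07   1.63 -15.26] Ftool [ 0.75  0.01 -9.09] 0.0105405771801933
t: 9.8
tool_pos: [0.5521, -0.0448, 0.1673]
eef_rot: [180.0, -25.1, -7.2]
force: [-8.6, 1.1, 15.4]
opening: 0.0103
to recess [ -0.47   1.63 -15.74] Ftool [ -1.32   0.03 -17.58] 0.01028461631912482
```

The force follows the spring (1.7, 2.2, 3.4 N), then rises steeply to 9 and 18 N, so the button is bottomed. I'll hold it, then withdraw along the bore.

```bash
python3 -m jog '[[[1,0,0,0,0,0,0],[1,0,0,0,0,0,0],[1,0,0,0,0,0,0],[1,0,0,0,0,0,0],[1,0,0,0,0,0,0],[1,0,0,0,0,0,0],[1,0,0,0,0,0,0],[1,0,0,0,0,0,0],[1,0,0,0,0,0,0],[1,0,0,0,0,0,0]]]'; python3 st.py; python3 -m jog '[[[1,0,0,-0.5,0,0,0],[1,0,0,-1.5,0,0,0],[1,0,0,-3,0,0,0],[1,0,0,-4.5,0,0,0],[1,0,0,-6.5,0,0,0],[1,0,0,-8.5,0,0,0],[1,0,0,-9.6,0,0,0],[1,0,0,-9.6,0,0,0],[1,0,0,-9.6,0,0,0]]]'; python3 st.py
```

```text
t: 10.8
tool_pos: [0.5521, -0.0448, 0.1673]
eef_rot: [-180.0, -25.1, -7.2]
force: [-9.1, 1.1, 14.9]
opening: 0.0107
to recess [ -0.45   1.67 -15.72] Ftool [ -1.96   0.05 -17.4 ] 0.010657067957045047
t: 11.7
tool_pos: [0.5118, -0.0399, 0.2532]
eef_rot: [180.0, -25.0, -7.2]
force: [-0.6, 0.2, -0.1]
opening: 0.0106
to recess [ 0.23  1.4  79.28] Ftool [-0.58 -0.11 -0.14] 0.010586687233352245
```

```bash
python3 -m jog '[[[1,0.2,1,0,0,0,0],[1,0.8,3,0,0,-2,0],[1,1.7,6,0,0,-5,0],[1,2.6,9.5,0,0,-8,0],[1,3.5,13,0,0,-11,0],[1,4.5,16.5,0,0,-14,0],[1,5.4,20,0,0,-17,0],[1,6.3,23.5,0,0,-20,0],[1,7.2,26.5,0,0,-22,0],[1,7.9,29,0,0,-24,0],[1,8.3,30.2,0,0,-25,0],[1,8.3,30.2,0,0,-25,0]]]';python3 -m jog '[[[1,0,0,0,0,0,0],[1,0,0,0,0,0,0],[1,0,0,0,0,0,0],[1,0,0,0,0,0,0]]]'
python3 - <<'E'
from h import *
o=[]
s=bot.observe(); Rt=R.from_euler('xyz',s["eef_rot"],degrees=True).as_matrix(); print(s["tool_pos"],s["eef_rot"])
for n,x0,y0 in(("scene",365,250),("top",340,240)):
    c=bot.camera(n); o.append(cv2.resize(c["color"][y0:y0+90,x0:x0+60,::-1],None,fx=6.5,fy=6.5,interpolation=cv2.INTER_CUBIC))
    f=lambda P:((proj(c,P)-[x0,y0]+.5)*6.5).round()
    print(n,"tip",f(s["tool_pos"]+Rt@[0,0,.1685]),"collar",f(s["tool_pos"]+Rt@[0,0,.1165]),"rim",f([.5488,-.3495,.07]))
cv2.imwrite("pics/r.png",np.clip(np.hstack(o)*1.5,0,255).astype('uint8'))
E
```

```text
t: 12.9
tool_pos: [0.5487, -0.351, 0.2862]
eef_rot: [180.0, 0.2, -7.3]
force: [-0.3, -0.6, -0.8]
opening: 0.0104
t: 13.3
tool_pos: [0.5489, -0.348, 0.2886]
eef_rot: [-180.0, -0.0, -7.1]
force: [-0.2, 0.0, -0.3]
opening: 0.0106
[ 0.54887718 -0.34798848  0.2886203 ] [-1.79999411e+02 -2.43888332e-02 -7.09917150e+00]
scene tip [283. 258.] collar [321. 120.] rim [255. 382.]
top tip [284. 252.] collar [328. 246.] rim [250. 260.]
```

View pics/r.png

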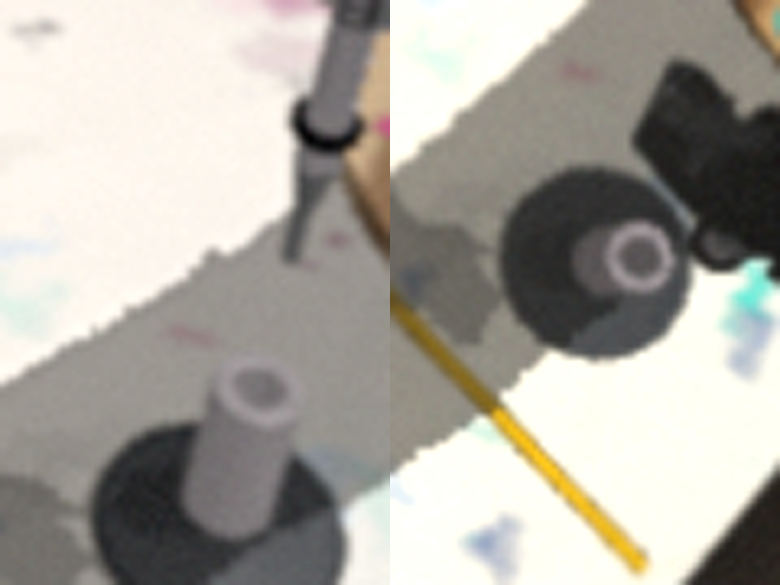

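Scene: rim at (259,388), tip at (289,262), collar at (327,122). Top: rim at (249,257), collar at (327,247). All are within 1 px of prediction and the stylus is straight in the grip. I'll lower it with a 1.5 mm correction in y.

```bash
python3 -m jog '[[[1,0,0.15,1,0,0,0],[1,0,0.15,3,0,0,0],[1,0,0.15,5,0,0,0],[1,0,0.15,7,0,0,0],[1,0,0.15,8,0,0,0],[1,0,0.15,8,0,0,0],[1,0,0.15,8,0,0,0]]]';python3 -m jog '[[[1,0,0,0.4,0,0,0],[1,0,0,0.8,0,0,0],[1,0,0,1.2,0,0,0],[1,0,0,1.4,0,0,0],[1,0,0,1.4,0,0,0],[1,0,0,1.4,0,0,0]]]'; python3 -m jog '[[[1,0,0,0.2,0,0,0],[1,0,0,0.4,0,0,0],[1,0,0,0.4,0,0,0],[1,0,0,0.4,0,0,0]]]'
```

```text
t: 14.1
tool_pos: [0.5488, -0.3504, 0.2087]
eef_rot: [180.0, -0.0, -7.2]
force: [0.2, -0.3, -1.0]
opening: 0.0103
t: 14.7
tool_pos: [0.5486, -0.3501, 0.1943]
eef_rot: [-180.0, 0.0, -7.1]
force: [-0.5, 0.7, -1.3]
opening: 0.0101
t: 15.1
tool_pos: [0.5486, -0.3501, 0.1902]
eef_rot: [-180.0, 0.0, -7.1]
force: [0.9, 1.0, -1.7]
opening: 0.01
```

```bash
python3 -m jog '[[[1,0,0,0.1,0,0,0],[1,0,0,0.15,0,0,0],[1,0,0,0.15,0,0,0]]]';python3 -m jog '[[[1,0,0,0.05,0,0,0],[1,0,0,0.1,0,0,0],[1,0,0,0.1,0,0,0]]]'
```

```text
t: 15.4
tool_pos: [0.5487, -0.3502, 0.1889]
eef_rot: [-180.0, -0.0, -7.1]
force: [0.4, 1.0, -0.2]
opening: 0.0106
t: 15.7
tool_pos: [0.5488, -0.3502, 0.1885]
eef_rot: [180.0, -0.0, -7.2]
force: [-0.4, 1.5, 4.8]
opening: 0.0104
```

The collar is seated: 4.8 N at z 0.1885, the height of the original grasp. I'll open slowly, back straight up, and look.

```bash
python3 -m jog '[[[0.8,0,0,0,0,0,0],[0.6,0,0,0,0,0,0],[0.4,0,0,0,0,0,0],[0.1,0,0,0,0,0,0],[-0.3,0,0,0,0,0,0],[-0.7,0,0,0,0,0,0],[-1,0,0,0,0,0,0],[-1,0,0,0,0,0,0],[-1,0,0,0,0,0,0],[-1,0,0,0,0,0,0]]]';python3 -m jog '[[[-1,0,0,-1,0,0,0],[-1,0,0,-3,0,0,0],[-1,0,0,-6,0,0,0],[-1,0,0,-9,0,0,0],[-1,0,0,-12,0,0,0],[-1,-3,0,-14,0,0,0],[-1,-7,0,-14,0,0,0],[-1,-11,0,-14,0,0,0],[-1,-14,0,-14,0,0,0],[-1,-14,0,-14,0,0,0],[-1,-14,0,-14,0,0,0],[-1,-14,0,-14,0,0,0]]]'
python3 - <<'E'
from h import *
import pickle
o=[];cs=pickle.load(open("c0.pkl","rb"))
for n,x0,y0 in(("scene",365,255),("top",340,240)):
    c=bot.camera(n); o.append(cv2.resize(c["color"][y0:y0+90,x0:x0+60,::-1],None,fx=6,fy=6,interpolation=cv2.INTER_CUBIC))
    if n=="scene":
        for d in(cs[n]["color"],c["color"]): print(d.shape)
        sc=[cv2.resize(d[170:280,205:355,::-1],(400,293)) for d in(cs[n]["color"],c["color"])]
v=np.hstack(o); w=np.hstack(sc)
m=np.zeros((540+0,720,3),np.uint8); m[:]=v
w=cv2.resize(w,(720,264)); m=np.vstack([cv2.resize(v,(432,324)),]) 
out=np.zeros((600,720,3),np.uint8); out[:324,:432]=m; out[330:594]=w
cv2.imwrite("pics/e.png",np.clip(out*1.4,0,255).astype('uint8'))
E
```

```text
t: 16.7
tool_pos: [0.5486, -0.3503, 0.1879]
eef_rot: [180.0, -0.0, -7.2]
force: [-0.6, 0.6, 0.6]
opening: 0.0855
t: 17.9
tool_pos: [0.4108, -0.3327, 0.3285]
eef_rot: [180.0, -0.1, -7.1]
force: [0.2, -0.4, 0.1]
opening: 0.0854
(420, 560, 3)
(420, 560, 3)
```

View pics/e.png

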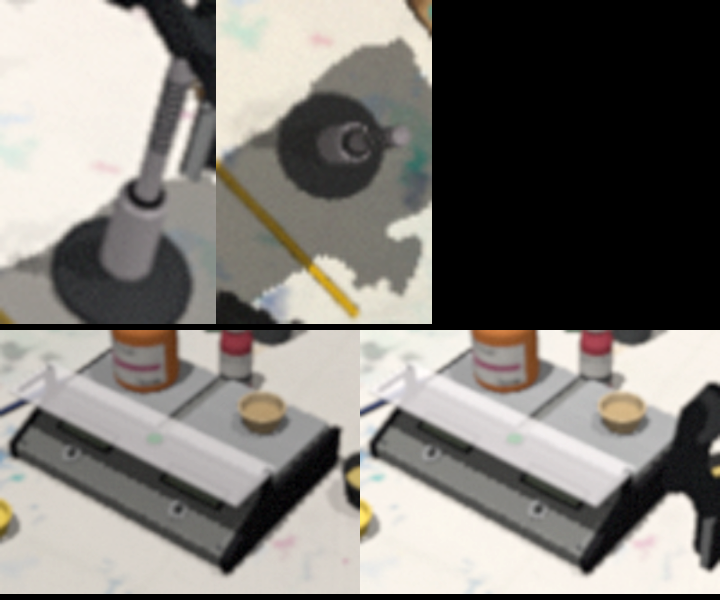

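The stylus is upright with its collar on the rim (scene 148,195; top 355,140). The cup and jar look the same before and after: the cup is at (262,412) and (622,412), a difference that is just the panel offset. The gripper is open and clear of everything.

```bash
python3 -c "
from workcell import bot
print(bot.finish_job())"
```

```text
the job is handed in; nothing more can be done
None
```

I pressed the right button, the one in front of the tan cup, and put the stylus back in its stand. The job was handed in at about 18 s of the 56 s limit.

- **Press:** The stylus went in along the bore at 25°. Force rose as the spring should (1.7, 2.2, then 3.4 N) and then climbed steeply to about 17 N, so I took the button as bottomed. I held it there for 1.0 s. The cap's travel can't be seen in the images; this rests on the force and depth readings alone.
- **Depth disagreement:** My estimated depth at the bottom read about 15 to 15.7 mm, against 14 mm nominal. That is within the calibration and grip tolerance.
- **Sideways disagreement:** The fitted button position and the close-up pictures differed by 1 to 2 mm across the bore. I trusted the pictures, and the tip went in with no contact force.
- **Stylus return:** The collar seated at the same gripper height as the original grasp (0.1885 m), with 4.8 N. The last picture shows the stylus upright with its collar on the rim.
- **Cup and jar:** They look unmoved between the first and last pictures, and I never went near the jar's button. The gripper ended open and clear of everything.

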